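# Offer the sweet dish to a guest

## Task

A guest is standing in line with the arched handle of the copper sweet dish, so that a leg of the handle is in the way of their hand. Take the dish by the wooden grip of its handle, lift it straight up clear of its cork mat, then in the air turn it level through a quarter turn (either way round), so that an open side faces where a leg was, with the round sweet staying in the middle of the dish all the while and never touched. Finish still holding the dish out like that, level and still, about 10 cm above its mat, and leave the other things on the console as they are.

Things in the scene. Friction and masses are not known exactly. Their poses are not given: they have to be found in the camera images.
- dish: Loose round copper dish, 154 mm across, rim 25 mm high, 0.22 to 0.36 kg, on the cork mat; inside gently sloped (5 degrees near the middle, 27 at the edge). Stiff arched handle: 5 mm brass legs rise from the rim at x = +77 and -77 mm and bend in to a level wooden grip on top (159 mm over all). Its open sides face +y and -y. Origin: centre of the underside; x along arch and grip, z up
- dish_grip (a point): Centre of the dish's wooden grip, 150 mm above the underside, directly over the middle of the dish. The grip is a bar 68 mm long (along the dish's x), 14 mm wide (y) and 18 mm high; it is nearly over the centre of mass, so that the dish hangs level from it. Axes as the dish's
- dish_middle (a point): Lowest point of the inside of the dish, 8 mm above its underside, where the sweet rests. Axes as the dish's
- sweet_center (a point): Centre of the round hard sweet, a white sugar ball of 28 mm diameter, 15 g, loose in the middle of the dish; it rolls off the middle if the dish is tilted by more than a few degrees or jerked
- sweet: The same sweet as a body; its origin lies on its skin and turns with it as it rolls, so use sweet_center for its place
- mat: Flat cork mat, 180 x 130 x 4 mm, fixed on the shelf. Origin: centre of its underside, x along its longer sides. The dish stands about on its centre with the handle's arch along the mat's x (within 2 degrees)
- cup: Bystander: orange silicone cup standing open, 74 mm across the rim, 82 mm high, at one long edge of the console. Origin: centre of its underside
- key: Bystander: white plastic mailbox key lying flat, about 57 mm long and 5 mm thick, at the other long edge. Origin: under its middle
- vase: Bystander: empty green glass bud vase, 68 mm across the belly, 140 mm high, standing near the edge of a round wooden turntable tray (fixed foot, freely turning top, 230 mm across, rim 26 mm high) towards the far end of the console. Origin: centre of its underside
Things that resemble listed ones, but are neither listed nor needed, are in the scene too. Several things have the shape of the mat; the one meant has the colours described above.

How it is judged (in metres and radians):
On the way, in this order (a step that is already met when the one before it is completed fails the run):
1. the dish has been lifted clear of its mat by the grip, not yet turned (height (world z) of dish above 0.03 m and angle between the x axis of dish and the x axis of mat, either way round below 0.4 rad and distance between the grasp point and dish_grip below 0.045 m and contact force between the fingers and dish above 0.5 N), for 0.1 s.
2. the dish has been turned a quarter turn in the air (height (world z) of dish above 0.03 m and angle between the x axis of dish and the y axis of mat, either way round below 0.15 rad), for 0.1 s.
At the end, for the whole second after the job is handed in: Dish held still by its grip alone, 7 to 15 cm above the mat and within 8 cm of its centre, a quarter turn from how it stood (within 0.15 rad), level within 0.1 rad, sweet at rest within 15 mm of the middle; cup, key and vase within 2 cm of where they stood (angle between the x axis of dish and the y axis of mat, either way round below 0.15 rad and height (world z) of dish between 0.074 and 0.154 m and horizontal distance between dish and mat below 0.08 m and angle between dish's own z axis and vertical below 0.1 rad and horizontal distance between sweet_center and dish_middle below 0.015 m and distance between sweet_center and dish_middle below 0.022 m and linear speed of dish below 0.02 m/s and angular speed of dish below 0.15 rad/s and linear speed of sweet below 0.04 m/s and contact force between the fingers and dish above 0.5 N and distance between the grasp point and dish_grip below 0.045 m and contact force between dish and mat below 0.05 N and contact force between dish and cup below 0.05 N and contact force between dish and vase below 0.05 N and distance of each of cup, key, vase from where it was at the start of the episode below 0.02 m); the arm keeps its last pose, push and grip.
It fails at once if the sweet rolls more than 22 mm from the middle of the dish (horizontal distance between sweet_center and dish_middle above 0.022 m).
It fails at once if the dish is tilted more than 0.16 rad (angle between dish's own z axis and vertical above 0.16 rad).
It fails at once if the robot touches the sweet (contact force between the arm and sweet above 0.1 N).
It fails at once if the gripper touches the sweet (contact force between the fingers and sweet above 0.1 N).
It fails at once if cup, key or vase is moved or knocked over (distance of any of cup, key, vase from where it was at the start of the episode above 0.02 m or angle between any of cup, vase's own z axis and vertical above 0.3 rad).
It also fails if it takes over 40 s, if anything falls off the work surface, if the arm or the gripper's body presses on something with over 40 N, if the wrist force passes 120 N, or if a joint passes its speed limit or range.

## Robot

A 6-joint arm with a two-finger parallel gripper is mounted at the origin on the work surface. World frame = base frame: x ahead of the robot, y to its left, z up, the work surface at z = 0. Lengths are in mm, angles in rad, forces in N, time in s.
With the tool pointing down it reaches from about 350 to 875 mm from the base axis. Payload 4.2 kg.
Tool frame: the origin (TCP) lies midway between the tips of the shut fingers; the grasp point (between the pads) lies 19 mm behind it; y points along the fingers, x is the direction in which the jaws open and shut, and the axes are right-handed (so a half turn about y gives the same grasp; the last joint's range is limited). The gripper opens to 85 mm and grips with 20 to 120 N. Pads are 22 mm wide; open, the fingers measure 114 mm over their backs; the gripper's body (76 mm by 85 mm) begins 54 mm behind the grasp point. The pads swing forward as they close: fully open they stand 13 mm farther back than shut.
Start: joints at [-0.984, 0.385, 0.008, 0, -1.194, -0.259], TCP at [201.241, -591.694, 231.312] pointing down, gripper open.
Joint ranges: [-3.14, 3.14], [-1.21, 2.06], [-1.07, 1.41], [-3.16, 2.05], [-2.99, -0.16], [-3.1, 3.1]. Speed limits (rad/s): [2.79, 2.79, 3.14, 3.14, 3.14, 3.14].

## Interface

Orientations are given as a unit quaternion [x, y, z, w].
In Python, from bench import read_state, get_image, job_done gives the robot as it stands.
- The arm moves only by the tool play_rows, never from a script. Its argument "series" is a list of rows, each a list of 7 numbers: the shift along the tool's x, y, z in m, then the turn, a rotation vector about the tool's x, y, z in rad, then the finger opening in m, from 0 to 0.0854. In form: [[x, y, z, wx, wy, wz, claw], ...]. A call has 1 to 10 rows; each row shifts and turns the pose as measured when the row begins, along the tool's axes as they then stand; what a row does not reach is not made up. A row lasts 1/10 s, in which the tool goes at most 50 mm and 8.59 degrees, less where a joint would pass 70% of its speed; a pose out of reach is approached as far as the arm can. A call with a gripper value outside its range is refused whole. The fingers move at their own pace and stop on an object; the grip force is fixed at half the most. Time passes only in rows, so rows that do not move let the fingers close. It gives the time, the measured TCP pose, the force and the opening at its end, in the units of the state.
- read_state(): the state, without advancing time (a new reading comes with each control period).
- get_image(name): name is "scene" or "top" or "wrist"; returns a dict with "color" (400x640x3 uint8, red, green, blue), "intrinsics" (3x3 intrinsics, pixels), "origin" and "orientation" of the camera in the world. Camera axes: x right, y down, z forward; pixel columns grow to the right and rows downward; lengths in mm; the calibration is good to about 2 mm. A picture is of the moment at which its call begins. There is no depth.
- job_done(): hands the job in, once; it reports no verdict.
The state is a dict: "clock": time; "joints": joint angles; "joint_vel": joint speeds; "joint_efforts": joint torques, N m; "position": TCP position; "ee_rot": TCP orientation; "contact_force": force on the tool from outside, world axes, zero at the start; "wrist_torque": the same for the moment, N m; "gripper_width": finger opening in mm.
Only numpy, scipy, OpenCV 4.12 (cv2) and the standard library are available. Lean on these libraries where they do the work, as an engineer would, in place of code of your own. Each camera call takes 0.05 s, during which the arm holds its last target. There are 200 camera calls.

## Working session

There is one attempt and no reset: what is moved stays moved. The work goes in short steps, Python scripts to look and compute and a tool call to move; the robot and the scene stay as the last step left them, time stands still between calls to the robot, and variables do not carry over. Pictures are saved under pics/ and viewed, about 8 in all and at most 12, crops included, and the job is handed in when it is done.

Besides the shell and the picture viewer there is one more tool, called after "Request:" as name([rows], argument=value, ...), one row to a line, values as JSON. play_rows: Moves the arm, as the interface text tells. Its arguments: {"type":"object","properties":{"series":{"type":"array","items":{"type":"array","items":{"type":"number"}}}},"required":["series"]}

```bash
mkdir -p pics; ls
python3 - <<'E'
from bench import *
import cv2
s=read_state();print(s)
for n in("scene","top"):
    d=get_image(n);cv2.imwrite(f"pics/{n}0.png",d["color"][:,:,::-1]);print(n,d["intrinsics"],d["origin"],d["orientation"])
E
```

```text
pics
{'clock': 0.0, 'joints': array([-9.84406072e-01,  3.85563016e-01,  6.63600477e-03, -5.26184409e-04,
       -1.19399508e+00, -2.58598069e-01]), 'joint_vel': array([ 7.91644729e-05,  1.25245204e-04,  1.41979180e-04,  3.05456663e-03,
        2.13207579e-03, -1.04979644e-03]), 'joint_efforts': array([ 6.57177989e-04, -3.92291236e+01,  1.88391620e+01,  4.18602839e+00,
       -4.65763849e-03,  3.28820192e-06]), 'position': array([ 201.0584101 , -591.16283023,  230.21763198]), 'ee_rot': array([ 0.41113219,  0.57526934, -0.57441244, -0.41241467]), 'contact_force': array([-0.36199133, -0.01838237, -0.65382471]), 'wrist_torque': array([-0.04213906,  0.01137596,  0.00141008]), 'gripper_width': 85.25556159800637}
scene [[364.35608768   0.         317.94912921]
 [  0.         364.35608768 199.34156269]
 [  0.           0.           1.        ]] [ 908.76986526 -297.71095196  738.50007785] [ 0.88753743  0.35666202 -0.1081839  -0.27086114]
top [[520.56229923   0.         328.77056061]
 [  0.         520.56229923 193.02116587]
 [  0.           0.           1.        ]] [ 469.6024458    -7.63075739 1151.67564043] [ 0.70989929 -0.70171178  0.03546213 -0.04884687]
```

View pics/scene0.png

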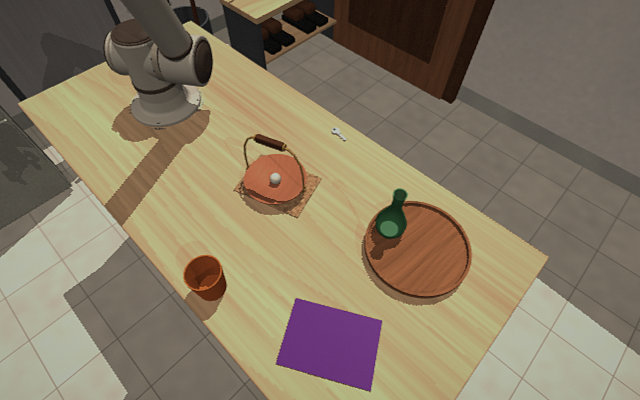

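View pics/top0.png

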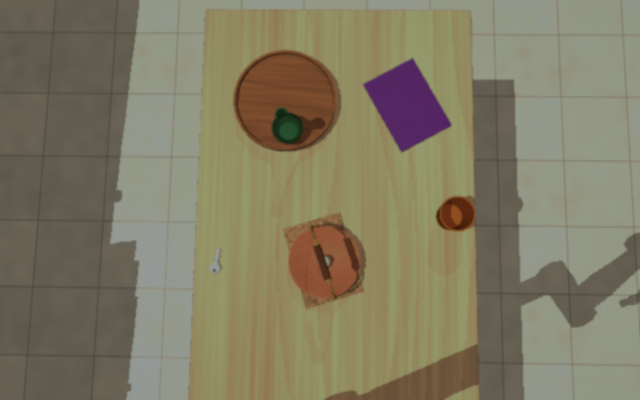

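The top view shows the copper dish on its cork mat at about (325,261), with the dark grip at about (321,262). The purple mat at (407,105) has a similar shape but is not cork. The cup is at (457,213), the key at (216,261) and the vase at (287,127). The scene view has the grip at about (270,142) and the sweet at (275,179).

```bash
cat > h.py <<'E'
import numpy as np,cv2
from scipy.spatial.transform import Rotation as R
from bench import *
def ray(d,uv):
    v=np.linalg.solve(d["intrinsics"],[*uv,1]);v=R.from_quat(d["orientation"]).apply(v);return np.array(d["origin"]),v/np.linalg.norm(v)
def plane(d,uv,z):
    o,v=ray(d,uv);return o+v*(z-o[2])/v[2]
def tri(rays):
    A=sum(np.eye(3)-np.outer(v,v) for o,v in rays);b=sum((np.eye(3)-np.outer(v,v))@o for o,v in rays);return np.linalg.solve(A,b)
def grip(d,box):
    x0,y0,x1,y1=box;c=d["color"][y0:y1,x0:x1].astype(int)
    m=((c.sum(2)<200)&(c[:,:,0]>c[:,:,2]+8)).astype(np.uint8)
    n,l,s,ce=cv2.connectedComponentsWithStats(m)
    return [(s[i,4],ce[i]+[x0,y0],cv2.minAreaRect(np.argwhere(l==i)[:,::-1].astype(np.float32)+np.float32([x0,y0]))) for i in range(1,n) if s[i,4]>25]
E
python3 - <<'E'
from h import *
t=get_image("top");s=get_image("scene")
for n,d,b in(("top",t,(280,205,370,310)),("scene",s,(225,120,325,220))):
    for g in grip(d,b):print(n,g)
crop=lambda d,x0,y0,x1,y1:cv2.resize(d["color"][y0:y1,x0:x1,::-1],(400,420),interpolation=cv2.INTER_CUBIC)
cv2.imwrite("pics/crop.png",np.hstack([crop(t,275,205,375,310),crop(s,225,120,325,225)]))
c=t["color"].astype(int)
print("tool axes\n",R.from_quat(read_state()["ee_rot"]).as_matrix().round(3))
for n,uv,z in(("cup",(457,213),82),("vase",(287,127),70),("key",(216,261),3)):print(n,plane(t,uv,z).round())
E
```

```text
top (np.int32(55), array([337.78181818, 227.27272727]), ((335.8378601074219, 225.97296142578125), (19.235383987426758, 5.7186279296875), 27.89727020263672))
top (np.int32(217), array([351.68202765, 253.79723502]), ((351.8432312011719, 254.24057006835938), (35.06974411010742, 7.205104351043701), 72.89727020263672))
top (np.int32(256), array([321.93359375, 262.046875  ]), ((322.1000061035156, 261.8000183105469), (35.73373031616211, 7.905693531036377), 71.56504821777344))
top (np.int32(27), array([355.44444444, 280.55555556]), ((355.4000549316406, 280.7000427246094), (3.130495071411133, 13.416406631469727), 26.56505012512207))
scene (np.int32(252), array([268.93650794, 142.02777778]), ((269.91143798828125, 142.31704711914062), (32.89312744140625, 8.541536331176758), 19.17900848388672))
scene (np.int32(41), array([302.2195122 , 181.70731707]), ((302.0, 179.5), (27.0, 4.0), 90.0))
scene (np.int32(27), array([273.55555556, 184.2962963 ]), ((274.0, 184.0), (4.0, 10.0), 90.0))
scene (np.int32(174), array([261.3045977 , 196.14942529]), ((266.5294189453125, 196.88235473632812), (50.447410583496094, 8.246211051940918), 14.03624439239502))
tool axes
 [[-0.322 -0.001 -0.947]
 [ 0.947  0.001 -0.322]
 [ 0.001 -1.     0.   ]]
cup [ 559. -250.   82.]
vase [740. 104.  70.]
key [454. 261.   3.]
```

View pics/crop.png

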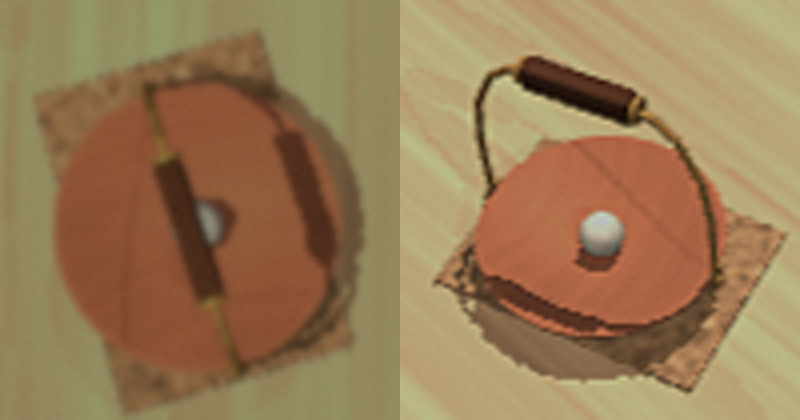

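The crop confirms it: this is the copper dish with a white sweet on the speckled cork mat. The real grip is the bar at top (322,262) and scene (269,142). The dark bar at top (352,254) is its shadow.

Run:
```python
from h import *
t=get_image("top");s=get_image("scene")
gt=min(grip(t,(305,240,335,285)),key=lambda g:-g[0]);gs=max(grip(s,(245,130,300,155)),key=lambda g:g[0])
print(gt[1],gs[1]);a,b=ray(t,gt[1]),ray(s,gs[1]);p=tri([a,b]);print("grip",p.round(1),plane(t,gt[1],155).round(1),plane(s,gs[1],155).round(1))
bx=cv2.boxPoints(gt[2]);e=[bx[np.argsort(bx[:,1])[:2]].mean(0),bx[np.argsort(bx[:,1])[2:]].mean(0)]
E=[plane(t,x,154) for x in e];d=E[0]-E[1];print("ends",E,"len",np.linalg.norm(d),"ang",np.degrees(np.arctan2(d[1],d[0])))
st=read_state();M=R.from_quat(st["ee_rot"]).as_matrix();print("tool x ang",np.degrees(np.arctan2(M[1,0],M[0,0])),st["position"])
```

```text
[321.95256917 262.14624506] [268.93650794 142.02777778]
grip [456.2  22.9 151.6] [456.7  23.3 155. ] [458.5  20.5 155. ]
ends [array([488.78764484,  33.76043267, 154.        ]), array([425.50520708,  12.45451292, 154.        ])] len 66.77281741691596 ang 18.60734083363116
tool x ang 108.77760157974772 [ 201.1582072  -591.5527588   230.96121232]
```

Grip centre is at about (457,22,154), which matches the expected 154 mm height. Its length measures 67 mm (68 given) and its axis lies at 18.6°. The jaws are already at 108.8°, across the grip. Next I travel above it.

Request:
play_rows([
  [0.0375, 0, -0.033, 0, 0, 0, 0.06],
  [0.0375, 0, -0.033, 0, 0, 0, 0.06],
  [0.0375, 0, -0.033, 0, 0, 0, 0.06],
  [0.0375, 0, -0.033, 0, 0, 0, 0.06],
  [0.0375, 0, -0.033, 0, 0, 0, 0.06],
  [0.0375, 0, -0.033, 0, 0, 0, 0.06],
  [0.0375, 0, -0.033, 0, 0, 0, 0.06],
  [0.0375, 0, -0.033, 0, 0, 0, 0.06],
  [0.0375, 0, -0.033, 0, 0, 0, 0.06],
  [0.0375, 0, -0.033, 0, 0, 0, 0.06],
])

```text
clock: 1.3
position: [393.6, -131.2, 229.8]
ee_rot: [0.416, 0.573, -0.572, -0.414]
contact_force: [0.7, -0.6, -0.1]
gripper_width: 60.1
```

Request:
play_rows([
  [0.03, 0, -0.026, 0, 0, 0, 0.06],
  [0.03, 0, -0.026, 0, 0, 0, 0.06],
  [0.03, 0, -0.026, 0, 0, 0, 0.06],
  [0.02, 0, -0.018, 0, 0, 0, 0.06],
  [0.012, 0, -0.011, 0, 0, 0, 0.06],
  [0, 0, 0, 0, 0, 0, 0.06],
  [0, 0, 0, 0, 0, 0, 0.06],
])

```text
clock: 2.0
position: [460.1, 30.7, 231.8]
ee_rot: [0.414, 0.577, -0.573, -0.41]
contact_force: [-0.2, -0.3, -0.4]
gripper_width: 60.1
```

Run:
```python
from h import *
s=read_state();w=get_image("wrist");cv2.imwrite("pics/w1.png",w["color"][:,:,::-1])
M=R.from_quat(s["ee_rot"]).as_matrix();print(s["position"],s["joints"].round(3),M.round(3))
print(w["origin"],R.from_quat(w["orientation"]).as_matrix().round(3),w["intrinsics"])
print("off tool axes",M.T@(np.array([457,22,135])-s["position"]))
```

```text
[460.11984089  30.71835041 231.81911924] [ 0.422  0.098 -0.379  0.002 -1.086 -1.666] [[-0.321  0.008 -0.947]
 [ 0.947  0.002 -0.321]
 [-0.001 -1.    -0.008]]
[385.46453602   5.65240937 373.73261289] [[-0.322  0.899  0.297]
 [ 0.947  0.306  0.1  ]
 [-0.001  0.314 -0.95 ]] [[290.76825679   0.         318.96146387]
 [  0.         290.76825679 201.74925449]
 [  0.           0.           1.        ]]
off tool axes [-7.16215177 96.77420876  6.5681804 ]
```

View pics/w1.png

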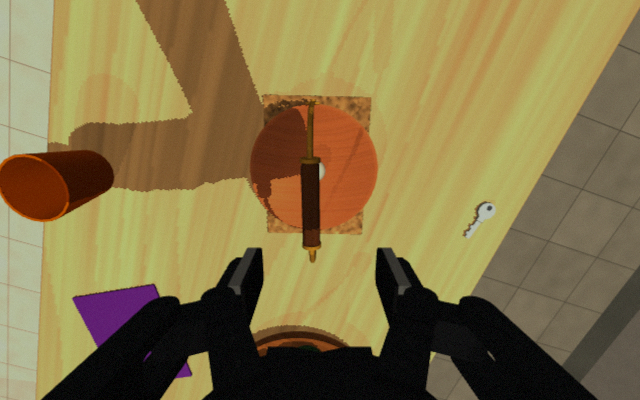

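The wrist view shows the grip running from about (310,158) to (312,248), between the jaws at x≈262 and x≈376. Now I refine the position from that view.

Run:
```python
from h import *
s=read_state();w=get_image("wrist");M=R.from_quat(s["ee_rot"]).as_matrix()
g=max(grip(w,(295,155,330,252)),key=lambda g:g[0]);print(g)
bx=g[2];c=bx[0];p=plane(w,c,158);print(p)
b=cv2.boxPoints(bx);b=b[np.argsort(b[:,1])];E=[plane(w,b[:2].mean(0),155),plane(w,b[2:].mean(0),155)];d=E[1]-E[0];print(E,np.linalg.norm(d),np.degrees(np.arctan2(d[1],d[0])))
for q in(p,(E[0]+E[1])/2): print("off",M.T@(np.array([q[0],q[1],135])-s["position"]))
```

```text
(np.int32(1746), array([309.57388316, 197.47880871]), ((307.5, 200.5), (91.0, 25.0), 90.0))
[454.89262511  19.4279975  158.        ]
[array([421.62263815,   8.46927323, 155.        ]), array([493.82339136,  31.99117079, 155.        ])] 75.93568613478182 18.044814731975382
off [-8.66179298 96.80068969  9.31271214]
off [-8.81004227 96.8261259   6.37467797]
```

Request:
play_rows([
  [-0.0033, 0.013, 0.0033, 0, 0, 0, 0.045],
  [-0.0033, 0.013, 0.0033, 0, 0, 0, 0.045],
  [0, 0.013, 0, 0, 0, 0, 0.045],
  [0, 0.01, 0, 0, 0, 0, 0.045],
  [0, 0, 0, 0, 0, 0, 0.045],
  [0, 0, 0, 0, 0, 0, 0.045],
])

```text
clock: 2.7
position: [455.0, 16.8, 182.7]
ee_rot: [0.417, 0.576, -0.57, -0.412]
contact_force: [-0.6, -0.5, -0.4]
gripper_width: 44.9
```

Run:
```python
from h import *
s=read_state();w=get_image("wrist");M=R.from_quat(s["ee_rot"]).as_matrix();cv2.imwrite("pics/w2.png",w["color"][:,:,::-1])
print(s["position"],M.round(4),"off",M.T@(np.array([457,22,135])-s["position"]))
c=w["color"].astype(int)
for r in range(180,300,8):
    k=np.where(c[r,270:365].sum(1)<150)[0]+270
    print(r,(k.min(),k.max(),len(k)) if len(k) else None,end=" ")
for u in((311,240),(315,240),(319,240)):print(M.T@(plane(w,u,158)-s["position"]))
```

```text
[454.99930564  16.774593   182.7170116 ] [[-0.3134  0.0113 -0.9496]
 [ 0.9496  0.0024 -0.3134]
 [-0.0012 -0.9999 -0.0115]] off [ 4.394179   47.7490527  -2.98998488]
180 (np.int64(328), np.int64(329), 2) 188 (np.int64(314), np.int64(338), 25) 196 (np.int64(315), np.int64(337), 23) 204 (np.int64(315), np.int64(337), 23) 212 (np.int64(316), np.int64(337), 22) 220 (np.int64(316), np.int64(337), 22) 228 (np.int64(316), np.int64(337), 22) 236 (np.int64(316), np.int64(337), 22) 244 (np.int64(316), np.int64(337), 22) 252 (np.int64(270), np.int64(364), 32) 260 (np.int64(270), np.int64(364), 33) 268 (np.int64(270), np.int64(364), 33) 276 (np.int64(270), np.int64(364), 32) 284 (np.int64(270), np.int64(364), 31) 292 (np.int64(270), np.int64(364), 21) [-4.76700127 24.74173884 -1.49923707]
[-2.24332713 24.73859097 -1.49652955]
[ 0.28028432 24.73544316 -1.49382209]
```

View pics/w2.png

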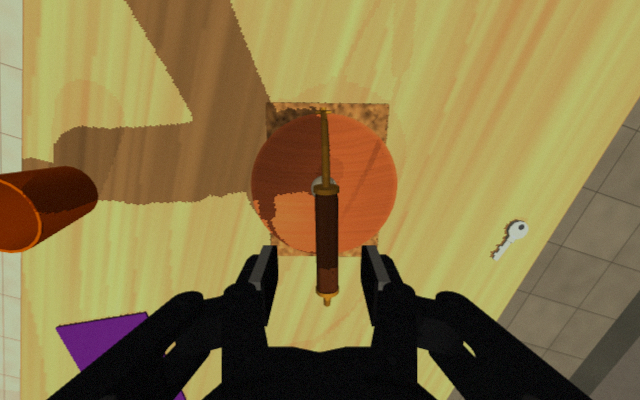

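Grip sits at columns 316–337 (centre 326.5) and rows 188–292, while the jaw midpoint is about 319. That gives +4.7 mm along tool x, which agrees with the other two views. I correct that, remove the small tilt and go part of the way down.

Request:
play_rows([
  [0.002, 0.008, -0.001, 0.006, 0, 0, 0.045],
  [0.002, 0.008, -0.001, 0.005, 0, -0.003, 0.045],
  [0.0007, 0.004, 0, 0, 0, 0, 0.045],
  [0, 0, 0, 0, 0, 0, 0.045],
  [0, 0, 0, 0, 0, 0, 0.045],
  [0, 0, 0, 0, 0, 0, 0.045],
])

```text
clock: 3.35
position: [456.5, 23.0, 162.0]
ee_rot: [0.414, 0.574, -0.572, -0.414]
contact_force: [0.9, 0.5, -0.2]
gripper_width: 44.7
```

```bash
cat > chk.py <<'E'
from h import *
s=read_state();w=get_image("wrist");M=R.from_quat(s["ee_rot"]).as_matrix()
print(s["clock"],s["position"].round(1),M.round(4).tolist(),s["contact_force"].round(2),s["wrist_torque"].round(3),s["gripper_width"],"off",(M.T@(np.array([456.8,22,134])-s["position"])).round(1),"yaw",np.degrees(np.arctan2(M[1,0],M[0,0])))
E
cat > bar.py <<'E'
from chk import *
c=w["color"].astype(int)
for r in (200,215,230,245):
    k=np.where(c[r,290:350].sum(1)<150)[0]+290
    if len(k):print(r,k.min(),k.max(),M.T@(plane(w,((k.min()+k.max())/2,r),160)-s["position"]))
E
python3 bar.py
```

```text
3.35 [456.5  23.  162. ] [[-0.3141, 0.001, -0.9494], [0.9494, 0.0026, -0.3141], [0.0021, -1.0, -0.0018]] [ 0.93  0.45 -0.15] [ 0.005  0.013 -0.005] 44.703114190373164 off [-1.1 28.   0.1] yaw 108.30634776903871
200 304 329 [-1.07685574  1.97910607 32.11097634]
215 305 329 [-0.82797474  1.99447037 23.77530683]
230 305 329 [-0.84000763  2.00979036 15.15294757]
245 306 329 [-0.57826907  2.02622958  6.22866301]
```

Request:
play_rows([
  [-0.0007, 0.008, 0, 0, 0, 0, 0.045],
  [0, 0.008, 0, 0, 0, 0, 0.045],
  [0, 0.007, 0, 0, 0, 0, 0.045],
  [0, 0.004, 0, 0, 0, 0, 0.04],
  [0, 0, 0, 0, 0, 0, 0.035],
  [0, 0, 0, 0, 0, 0, 0.03],
  [0, 0, 0, 0, 0, 0, 0.025],
])

```text
clock: 4.1
position: [456.7, 22.2, 132.5]
ee_rot: [0.414, 0.574, -0.572, -0.414]
contact_force: [0.0, 0.2, 0.5]
gripper_width: 24.8
```

```bash
python3 bar.py
```

```text
4.1 [456.7  22.2 132.5] [[-0.3138, 0.0007, -0.9495], [0.9495, 0.0024, -0.3138], [0.002, -1.0, -0.0014]] [0.04 0.21 0.5 ] [0.025 0.062 0.042] 24.76152044764738 off [-0.2 -1.5 -0.1] yaw 108.2910355528754
200 322 322 [  1.46546583 -27.58003287  41.42668367]
215 301 335 [ -0.19431689 -27.57404485  34.79688088]
230 303 334 [ 1.81337816e-02 -2.75639061e+01  2.79392184e+01]
245 292 346 [  0.23801178 -27.55341295  20.84181051]
```

Grip is centred in the jaws to within 0.3 mm, so I close slowly.

Request:
play_rows([
  [0, 0, 0, 0, 0, 0, 0.021],
  [0, 0, 0, 0, 0, 0, 0.018],
  [0, 0, 0, 0, 0, 0, 0.016],
  [0, 0, 0, 0, 0, 0, 0.014],
  [0, 0, 0, 0, 0, 0, 0.012],
  [0, 0, 0, 0, 0, 0, 0],
  [0, 0, 0, 0, 0, 0, 0],
  [0, 0, 0, 0, 0, 0, 0],
])

```text
clock: 4.95
position: [457.2, 22.5, 133.4]
ee_rot: [0.414, 0.575, -0.572, -0.414]
contact_force: [-0.1, 0.8, -0.8]
gripper_width: 13.3
```

```bash
python3 chk.py
```

```text
4.95 [457.2  22.5 133.4] [[-0.3141, 0.0029, -0.9494], [0.9494, 0.0032, -0.314], [0.0022, -1.0, -0.0037]] [-0.1   0.82 -0.76] [0.051 0.049 0.026] 13.28402087981734 off [-0.3 -0.6  0.5] yaw 108.30355545416155
```

Request:
play_rows([
  [0, -0.001, 0, 0, 0, 0, 0],
  [0, -0.002, 0, 0, 0, 0, 0],
  [0, -0.003, 0, 0, 0, 0, 0],
  [0, -0.004, 0, 0, 0, 0, 0],
  [0, -0.005, 0, 0, 0, 0, 0],
  [0, -0.006, 0, 0, 0, 0, 0],
  [0, -0.005, 0, 0, 0, 0, 0],
  [0, -0.004, 0, 0, 0, 0, 0],
  [0, -0.002, 0, 0, 0, 0, 0],
  [0, 0, 0, 0, 0, 0, 0],
])

```text
clock: 6.0
position: [455.2, 21.9, 166.8]
ee_rot: [0.414, 0.573, -0.572, -0.416]
contact_force: [1.1, -1.0, -3.0]
gripper_width: 13.4
```

Run:
```python
from chk import *
d=get_image("scene");t=get_image("top")
f=lambda i,x0,y0,x1,y1:cv2.resize(i["color"][y0:y1,x0:x1,::-1],(400,400),interpolation=cv2.INTER_CUBIC)
cv2.imwrite("pics/lift.png",np.hstack([f(d,200,80,340,220),f(w,220,100,420,300)]))
```

```text
6.0 [455.2  21.9 166.8] [[-0.3126, -0.0013, -0.9499], [0.9499, 0.0032, -0.3126], [0.0034, -1.0, 0.0002]] [ 1.1  -0.97 -2.97] [-0.017  0.01  -0.028] 13.39931664041981 off [-0.5 32.8 -1.5] yaw 108.21754049303132
```

View pics/lift.png

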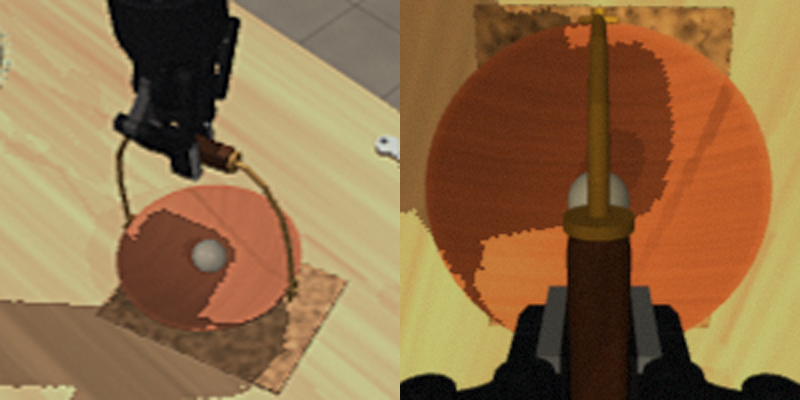

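The dish is clear of the mat by about 33 mm, with the sweet in the middle and about 3 N of hanging weight. I keep lifting.

Request:
play_rows([
  [0, -0.002, 0, 0, 0, 0, 0],
  [0, -0.005, 0, 0, 0, 0, 0],
  [0, -0.008, 0, 0, 0, 0, 0],
  [0, -0.01, 0, 0, 0, 0, 0],
  [0, -0.01, 0, 0, 0, 0, 0],
  [0, -0.01, 0, 0, 0, 0, 0],
  [0, -0.008, 0, 0, 0, 0, 0],
  [0, -0.006, 0, 0, 0, 0, 0],
  [0, -0.003, 0, 0, 0, 0, 0],
  [0, 0, 0, 0, 0, 0, 0],
])

```text
clock: 7.15
position: [455.2, 21.7, 234.5]
ee_rot: [0.414, 0.574, -0.572, -0.416]
contact_force: [-0.0, 0.2, -2.7]
gripper_width: 12.9
```

```bash
python3 chk.py; python3 -c "from h import *;print(read_state()['joints'].round(3))"
```

```text
7.15 [455.2  21.7 234.5] [[-0.3126, -0.0011, -0.9499], [0.9499, 0.0032, -0.3126], [0.0034, -1.0, 0.0001]] [-0.01  0.21 -2.7 ] [-0.053 -0.009 -0.033] 12.901288893189093 off [ -0.5 100.5  -1.6] yaw 108.21370313148563
[ 0.403  0.091 -0.378 -0.004 -1.102 -1.655]
```

Dish is at about 105 mm. I start the turn gently.

Request:
play_rows([
  [0, 0, 0, 0, -0.01, 0, 0],
  [0, 0, 0, 0, -0.02, 0, 0],
  [0, 0, 0, 0, -0.035, 0, 0],
  [0, 0, 0, 0, -0.05, 0, 0],
  [0, 0, 0, 0, -0.05, 0, 0],
  [0, 0, 0, 0, -0.05, 0, 0],
  [0, 0, 0, 0, -0.05, 0, 0],
  [0, 0, 0, 0, -0.035, 0, 0],
  [0, 0, 0, 0, -0.02, 0, 0],
  [0, 0, 0, 0, 0, 0, 0],
])

```text
clock: 8.2
position: [452.8, 21.0, 229.8]
ee_rot: [-0.308, -0.633, 0.636, 0.315]
contact_force: [0.5, 0.4, -2.3]
gripper_width: 12.5
```

```bash
python3 chk.py
```

```text
8.2 [452.8  21.  229.8] [[-0.6116, -0.0114, -0.7911], [0.7912, 0.0001, -0.6116], [0.007, -0.9999, 0.0089]] [ 0.54  0.39 -2.28] [-0.036 -0.007  0.017] 12.487433970581838 off [-2.3 95.8 -4.6] yaw 127.70301983208104
```

Request:
play_rows([
  [0, -0.001, 0, -0.002, -0.02, 0.002, 0],
  [0, -0.001, 0, -0.002, -0.04, 0.002, 0],
  [0, -0.001, 0, -0.002, -0.06, 0.002, 0],
  [0, -0.001, 0, -0.002, -0.08, 0.001, 0],
  [0, -0.001, 0, 0, -0.09, 0, 0],
  [0, 0, 0, 0, -0.09, 0, 0],
  [0, 0, 0, 0, -0.08, 0, 0],
  [0, 0, 0, 0, -0.06, 0, 0],
  [0, 0, 0, 0, -0.03, 0, 0],
  [0, 0, 0, 0, 0, 0, 0],
])

```text
clock: 9.25
position: [452.6, 20.9, 235.4]
ee_rot: [0.118, 0.697, -0.697, -0.118]
contact_force: [0.8, -1.4, -2.5]
gripper_width: 12.8
```

Run:
```python
from chk import *
d=get_image("scene")
f=lambda i,x0,y0,x1,y1:cv2.resize(i["color"][y0:y1,x0:x1,::-1],(400,400),interpolation=cv2.INTER_CUBIC)
cv2.imwrite("pics/turn.png",np.hstack([f(d,200,60,340,200),f(w,220,100,420,300)]))
```

```text
9.25 [452.6  20.9 235.4] [[-0.9446, 0.0004, -0.3282], [0.3282, -0.0, -0.9446], [-0.0004, -1.0, -0.0001]] [ 0.79 -1.37 -2.51] [-0.021  0.05   0.009] 12.754719753867978 off [ -3.6 101.4  -2.4] yaw 160.843251675771
```

View pics/turn.png

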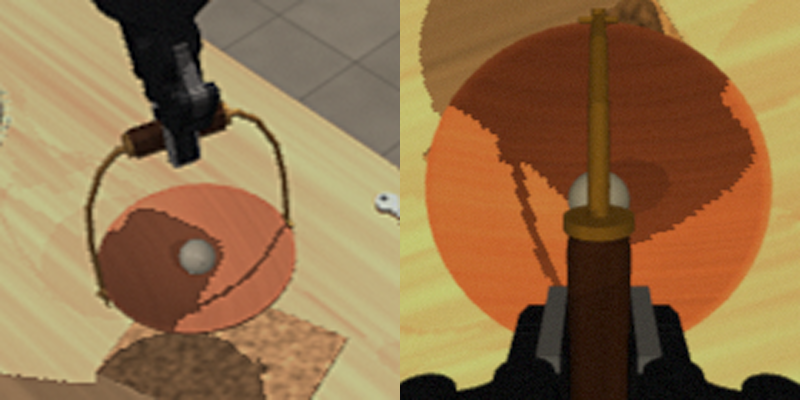

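The dish hangs level in the jaws and the sweet is still in the same spot. 37.5° of the turn remains.

Request:
play_rows([
  [0, 0, 0, 0, -0.02, 0, 0],
  [0, 0, 0, 0, -0.045, 0, 0],
  [0, 0, 0, 0, -0.07, 0, 0],
  [0, 0, 0, 0, -0.09, 0, 0],
  [0, 0, 0, 0, -0.1, 0, 0],
  [0, 0, 0, 0, -0.1, 0, 0],
  [0, 0, 0, 0, -0.09, 0, 0],
  [0, 0, 0, 0, -0.065, 0, 0],
  [0, 0, 0, 0, -0.035, 0, 0],
  [0, 0, 0, 0, -0.01, 0, 0],
])

```text
clock: 10.35
position: [452.5, 20.9, 235.4]
ee_rot: [0.113, -0.698, 0.698, -0.113]
contact_force: [-0.7, 0.4, -2.3]
gripper_width: 13.2
```

```bash
python3 chk.py
```

```text
10.35 [452.5  20.9 235.4] [[-0.9489, 0.0004, 0.3155], [-0.3155, -0.0001, -0.9489], [-0.0004, -1.0, 0.0002]] [-0.7   0.37 -2.28] [-0.011 -0.011  0.019] 13.165590854206227 off [ -4.4 101.4   0.3] yaw -161.61117443834937
```

Request:
play_rows([
  [0, 0, 0, 0, 0, 0, 0],
  [0, 0, 0, 0, 0, 0, 0],
  [0, 0, 0, 0, 0, 0, 0],
  [0, 0, 0, 0, 0, 0, 0],
  [0, 0, 0, 0, 0, 0, 0],
  [0, 0, 0, 0, 0, 0, 0],
  [0, 0, 0, 0, 0, 0, 0],
  [0, 0, 0, 0, 0, 0, 0],
  [0, 0, 0, 0, 0, 0, 0],
  [0, 0, 0, 0, 0, 0, 0],
])

```text
clock: 11.4
position: [452.5, 20.9, 235.4]
ee_rot: [0.112, -0.698, 0.698, -0.113]
contact_force: [-0.5, 0.4, -3.5]
gripper_width: 13.2
```

Run:
```python
from chk import *
d=get_image("scene");t=get_image("top");print(read_state()["joint_vel"].round(3))
f=lambda i:cv2.resize(i["color"][:,:,::-1],(400,250),interpolation=cv2.INTER_AREA)
g=lambda i,x0,y0,x1,y1:cv2.resize(i["color"][y0:y1,x0:x1,::-1],(400,340),interpolation=cv2.INTER_CUBIC)
cv2.imwrite("pics/end.png",np.vstack([np.hstack([g(d,190,60,350,196),g(w,210,100,430,287)]),np.hstack([f(d),f(t)])]))
# cork mat outline in top view is partly hidden: use lower scene corners instead
```

```text
11.4 [452.5  20.9 235.4] [[-0.9494, 0.0004, 0.314], [-0.314, -0.0001, -0.9494], [-0.0004, -1.0, 0.0003]] [-0.47  0.36 -3.46] [ 0.007 -0.039 -0.015] 13.19978241906145 off [ -4.4 101.4   0.3] yaw -161.69887938247288
[-0.001  0.001  0.001  0.002 -0.001 -0.001]
```

View pics/end.png

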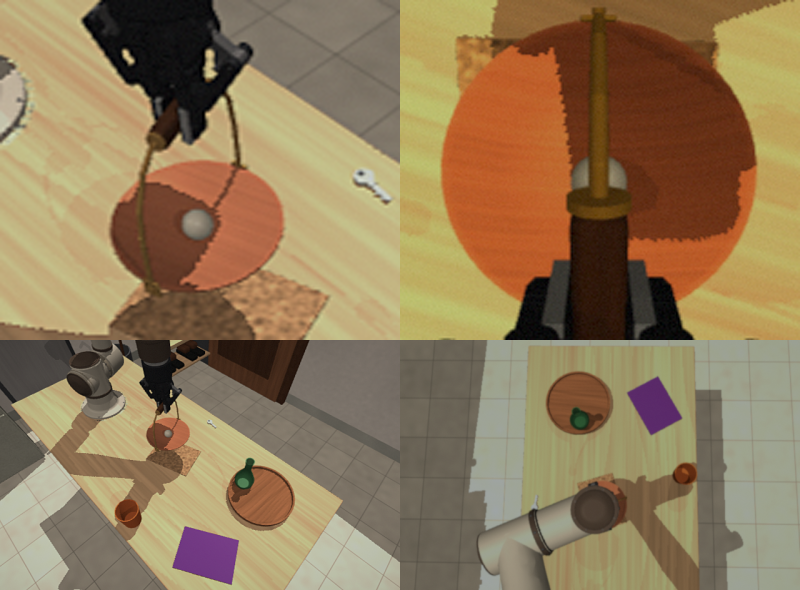

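The handle is now a quarter turn round. The dish is level with the sweet in the middle, and the cup, key and vase haven't moved, so I hand in.

```bash
python3 -c "from bench import *;job_done()"
```

```text
the job is handed in; nothing more can be done
```

I gripped the dish by its wooden grip, lifted it straight up, turned it a quarter turn in the air, and handed in at 11.4 s of the 40 s allowed. `job_done()` gives no verdict, so whether it passed is not confirmed.

What the last checks showed:
- **Turn:** the tool's yaw went from 108.2° to 198.3°, which is 90.1°. I did not measure the mat's own angle, relying on the stated 2 degrees between handle and mat.
- **Height:** the dish's underside is about 106 mm above the shelf, or about 10 cm above the mat. This comes from the tool height, about 102 mm above where it gripped.
- **Position:** the tool is within about 5 mm of where it gripped.
- **Level and still:** the tool is tilted less than 0.001 rad and the joints are at rest. The dish looks level in the pictures, but I did not measure its own tilt.
- **Sweet:** by eye it is still in the middle of the dish in the final scene and wrist views.
- **Grip:** the fingers are on the 14 mm bar with a 13.2 mm opening, carrying about 3 N.
- **Other things:** the cup, key and vase look unmoved, judged by eye only.

Small drifts crept in along the way: up to about 0.011 rad of tilt and 5 mm of height. I corrected the tilt before continuing each time, and the height early in the turn. None of the final checks failed or disagreed.

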